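Clamp the sample in the inspection fixture

ROBOT

A 6-joint arm with a two-finger parallel gripper is mounted at the origin on a cart in front of the work surface, level with it; the furniture and walls round the work are solid. World frame = base frame: x ahead of the robot, y to its left, z up, the work surface at z = 0. Lengths are in m, angles in degrees, forces in N, time in s.
With the tool pointing down it reaches from about 0.35 to 0.875 m from the base axis. Payload 4.2 kg.
Tool frame: the origin (TCP) lies between the finger pads; the fingertips stand 17 mm ahead of it and the grasp point (between the pads) lies 2 mm behind it; z points along the fingers, y is the line along which they close (so a half turn about z gives the same grasp; the last joint's range is limited). The gripper opens to 87 mm and grips with 3 to 60 N. Pads are 19 mm wide; open, the fingers measure 117 mm over their backs; the gripper's body (75 mm by 190 mm) begins 51 mm behind the grasp point.
Start: joints at [-53.824, 22.042, 0.453, 0, -68.411, -14.817], TCP at [0.228, -0.582, 0.24] pointing down, gripper open.
Joint ranges: [-179.83, 179.83], [-69.29, 118.12], [-61.27, 80.66], [-181.25, 117.63], [-171.15, -9.14], [-177.46, 177.46]. Speed limits (degrees/s): [159.86, 159.86, 180, 180, 180, 180].

INTERFACE

Orientations are given as a 3x3 rotation matrix whose columns are the frame's x, y, z axes.
In Python, from station import r gives the robot as it stands.
- The arm moves only by the tool servo_tool, never from a script. Its argument "targets" is a list of rows, each a list of 5 numbers: the shift along the world's x, y, z in units of 30 mm (1.0 is 30 mm), then the turn about the world's z in rad, then the finger opening in mm, from 0 to 87. In form: [[x, y, z, turn, gripper], ...]. A call has exactly 5 rows; each row is the pose to reach, as a shift and turn from the pose commanded when the call began; what a row does not reach only later rows make up. A row lasts 1/12 s, in which the tool goes at most 41.7 mm and 7.16 degrees, less where a joint would pass 70% of its speed; a pose out of reach is approached as far as the arm can. A call with a gripper value outside its range is refused whole. The fingers move at their own pace and stop on an object; the grip force is fixed at half the most. Time passes only in rows, so rows that repeat a pose let the fingers close, or fill a call up. It gives the time, the measured TCP pose, the force, the opening and the grip force at its end, in the units of the state.
- r.sense(): the state, without advancing time (a new reading comes with each control period).
- r.capture(name): name is "scene" or "top"; returns a dict with "pixels" (384x512x3 uint8, red, green, blue), "fx", "fy", "cx", "cy" (pixels), "world_from_camera" (4x4, takes a point from camera to world coordinates). Camera axes: x right, y down, z forward; pixel columns grow to the right and rows downward; lengths in m; the calibration is good to about 2 mm. A picture is of the moment at which its call begins. There is no depth.
- r.finish_job(): hands the job in; it is judged then, once.
The state is a dict: "time_s": time; "joints": joint angles; "joint_velocities": joint speeds; "effort": joint torques, N m; "tcp_pos": TCP position; "ee_rot": TCP orientation; "wrist_force": force on the tool from outside, world axes, zero at the start; "moment": the same for the moment, N m; "gripper_width": opening from 0.0 (shut) to 1.0 (fully open); "gripper_force": force on a finger pad.
Only numpy, scipy, OpenCV 4.12 (cv2) and the standard library are available. Lean on these libraries where they do the work, as an engineer would, in place of code of your own. Each camera call takes 0.05 s, during which the arm holds its last target. There are 200 camera calls.

TASK

Clamp the green sample in its fixture: with the side of the fingers push the clamp strap round over the sample until it meets the stop pin, and only then push the red cam lever all the way down so that the rubber foot presses on the sample. Push only, lift nothing; do not touch the sample itself and leave the other things round the fixture where they stand. Finish clear of everything.

Things in the scene. Friction and masses are not known exactly. Their poses are not given: they have to be found in the camera images.
- clamp_fixture: Clamping fixture fixed to the table: aluminium plate 80 x 150 x 12 mm with an upright round post. Origin on the table under the post's axis, which is the strap's vertical pivot. Axes: z up; +y from the pivot towards the nest that holds the sample (the strap's closed direction). The plate spans x -40..40, y -38..112 mm. A brass stop pin, 10 mm across, 62 mm tall, stands at x 17.5, y 34 mm.
- nest (a point): Centre of the floor of the grey round nest (44 mm across, rim 24 mm above the table, pocket 8 mm deep): 68 mm from the pivot along the fixture's +y, 16 mm above the table.
- strap_swing (a joint): Angle of the steel clamp strap about the post, rad. 0: strap lies along the fixture's +y over the sample, against the stop pin; it grows counter-clockwise seen from above, towards the fixture's -x side, to 1.7 at most. So the strap is closed by pushing it clockwise. Stays where it is left; needs about 2.5 N at the tab.
- strap_bar: The steel clamp strap. Origin on the table under the post's axis; its y axis points along the long end, z up. A level bar 24 mm wide and 14 mm thick, underside 54 mm and top 68 mm above the table while the lever is up; with its tab it reaches 94 mm from the pivot on its long side and 22 mm on the other.
- strap_tab (a point): Middle of the yellow upright tab at the strap's long end, 89 mm from the pivot, 79 mm above the table; tab 24 mm wide across the strap, 10 mm along it, rising from the strap to 90 mm above the table. The side faces of tab and strap are flush and can be pushed.
- cam_lever (a joint): Angle of the cam lever, rad. 0: released, the lever leans away from the strap's long end, rising 50 degrees above level; 0.873: fully down, lying level. Stays where it is left; needs about 3 to 4 N at the grip, pushed square to the lever. Pressing it down lowers the strap 7 mm.
- lever_grip (a point): The lever rides on top of the post and turns with the strap, always pointing away from the strap's long end; its level hinge runs across the strap, on the post's axis 82 mm above the table. The push point lies on the centreline of its red grip (round bar 16 mm thick, from 38 to 92 mm from the hinge): 78 mm from the hinge. When down it is 82 mm above the table.
- clamp_foot: Black rubber foot, 18 mm across, under the strap 68 mm from the pivot; origin at the centre of its underside, 39 mm above the table while the lever is up (5 mm above the sample); sprung, it presses on the sample with about 6 N when the lever is down.
- sample: Green round specimen mount, 30 mm across, 18 mm tall, loose in the nest, its top 34 mm above the table; origin at the centre of its underside.
- objective_can: Bystander: white can with black cap, 39 mm across, 67 mm tall; origin at the centre of its underside.
- vial_blue: Bystander: glass vial with blue cap, 22 mm across, 47 mm tall; origin at the centre of its underside.
- vial_red: Bystander: glass vial with red cap, 22 mm across, 47 mm tall; origin at the centre of its underside.
- pot: Bystander: white screw-top pot, 47 mm across, 43 mm tall; origin at the centre of its underside.
- mount_black: Bystander: black round specimen mount, 30 mm across, 18 mm tall, standing on the table; origin at the centre of its underside.
Not all that is in view belongs to the job. Leave any brown or yellow look-alike of the sample alone.

How it is judged (in metres and radians):
On the way, in this order (a step that is already met when the one before it is completed fails the run):
1. the strap is pushed over the sample while the cam lever is still up (value of joint strap_swing below 0.07 rad and value of joint cam_lever below 0.45 rad), for 0.2 s.
2. the cam lever is pushed down (value of joint cam_lever above 0.8 rad and value of joint strap_swing below 0.07 rad), for 0.2 s.
At the end, for the whole second after the job is handed in: The strap is over the sample (within 0.07 rad of its stop), the cam lever is down (at least 0.80 rad), the rubber foot presses on the sample with more than 2 N, and the sample sits upright in its nest, within 5 mm of its centre and 4 mm of its floor (all of step 2 and contact force between clamp_foot and sample above 2 N and horizontal distance between sample and nest below 0.005 m and z of sample in the frame of nest below 0.004 m and angle between sample's own z axis and vertical below 0.1 rad and linear speed of sample below 0.02 m/s); the robot touches nothing.
It fails at once if the sample is touched by the robot (contact force between the arm and sample above 0.5 N).
It fails at once if the sample is touched by the fingers (contact force between the fingers and sample above 0.5 N).
It fails at once if the sample is lifted or pushed out of its nest (distance of sample from where it was at the start of the episode above 0.008 m).
It fails at once if a thing standing round the fixture is moved or lifted by more than 15 mm (distance of any of objective_can, vial_blue, vial_red, pot, mount_black from where it was at the start of the episode above 0.015 m).
It also fails if it takes over 45 s, if anything falls off the work surface, if the arm or the gripper's body presses on something with over 40 N, if the wrist force passes 120 N, or if a joint passes its speed limit or range.

## Working session

There is one attempt and no reset: what is moved stays moved. The work goes in short steps, Python scripts to look and compute and a tool call to move; the robot and the scene stay as the last step left them, time stands still between calls to the robot, and variables do not carry over. Pictures are saved under pics/ and viewed, at most 10 in all, crops included, and the job is handed in when it is done.

Besides the shell and the picture viewer there is one more tool, called after "Emit:" as a command line: name --pt "numbers of a row" for each row, then --argument value for the rest. servo_tool: Moves the arm, as the interface text tells. Its arguments: {"type":"object","properties":{"targets":{"type":"array","items":{"type":"array","items":{"type":"number"}}}},"required":["targets"]}

```bash
mkdir -p pics; python3 - <<'E'
from station import r
import cv2,json,numpy as np
for n in("scene","top"):
    c=r.capture(n); cv2.imwrite(f"pics/{n}0.png",c["pixels"][:,:,::-1])
    print(n,c["fx"],c["fy"],c["cx"],c["cy"],np.round(c["world_from_camera"],4).tolist())
s=r.sense();print(s["time_s"],s["tcp_pos"],np.round(s["ee_rot"],3).tolist())
E
```

```text
scene 439.1472974061903 439.1472974061903 260.9156487808715 187.00696933027308 [[-0.8062, -0.2458, 0.5382, 0.0935], [-0.5915, 0.3557, -0.7236, 0.7236], [-0.0136, -0.9017, -0.4321, 0.4894], [0.0, 0.0, 0.0, 1.0]]
top 385.47280234965933 385.47280234965933 250.65551400770715 191.60892582112066 [[0.0256, -0.9806, 0.1945, 0.422], [-0.9997, -0.0243, 0.0091, 0.0773], [-0.0042, -0.1946, -0.9809, 0.9452], [0.0, 0.0, 0.0, 1.0]]
0.1 [ 0.22746238 -0.58159904  0.23856643] [[-0.931, -0.364, -0.001], [-0.364, 0.931, 0.002], [0.0, 0.002, -1.0]]
```

View pics/top0.png

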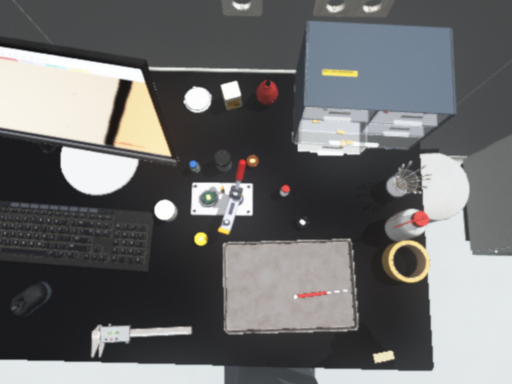

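View pics/scene0.png

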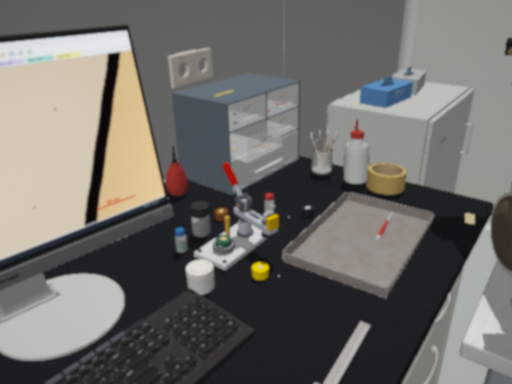

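The top view shows the plate at (192-253, 183-215), the nest with the green sample at (208,198), the strap's yellow tab at about (224,230) and the red lever tip at (240,163). Look-alikes of the sample are the brown one at (252,160), the yellow one at (201,239) and the black mount at (302,223). The green one in the nest is the sample. I'll take close crops of both views.

```bash
python3 - <<'E'
import cv2
a=cv2.imread("pics/top0.png")[140:260,150:310];cv2.imwrite("pics/topc.png",cv2.resize(a,None,fx=5,fy=5,interpolation=cv2.INTER_CUBIC))
a=cv2.imread("pics/scene0.png")[155:295,165:325];cv2.imwrite("pics/scenec.png",cv2.resize(a,None,fx=4,fy=4,interpolation=cv2.INTER_CUBIC))
E
```

```text
(no output)
```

View pics/topc.png

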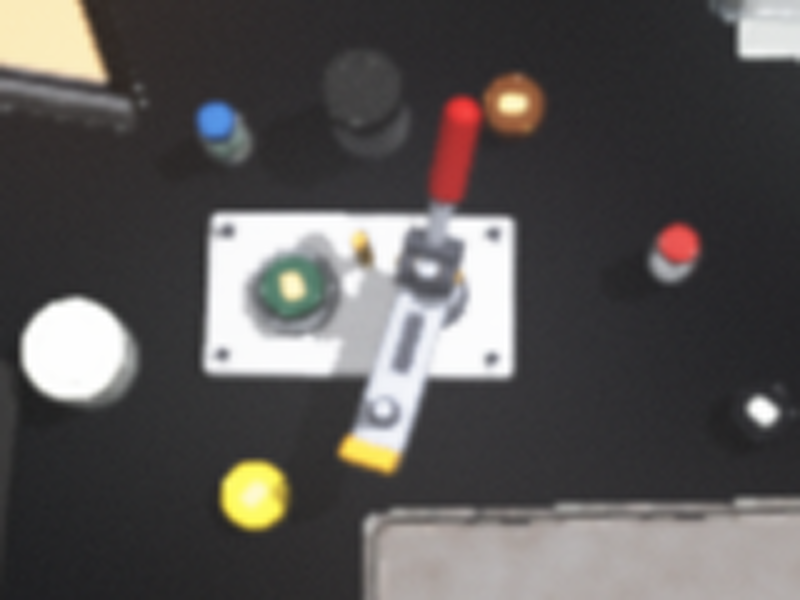

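View pics/scenec.png

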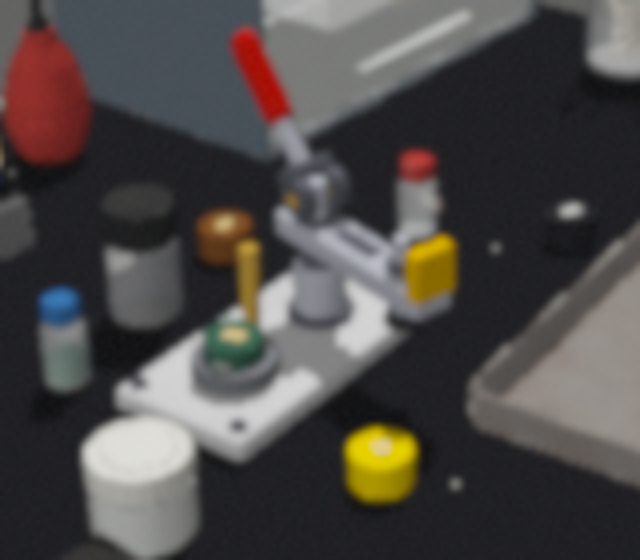

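The crop shows the plate corners at (212,213), (515,217), (515,378) and (205,373). The tab top is at (370,452), the lever tip at (462,103), the sample top at (292,286) and the stop pin top at (360,240). The green sample in the grey nest is the right one.

```bash
cat > h.py <<'E'
import numpy as np
W=np.array([[0.0256,-0.9806,0.1945,0.422],[-0.9997,-0.0243,0.0091,0.0773],[-0.0042,-0.1946,-0.9809,0.9452]])
def px(u,v,z):
    d=W[:,:3]@[(u-250.6555)/385.473,(v-191.609)/385.473,1]; return W[:,3]+d*(z-W[2,3])/d[2]
E
python3 - <<'E'
from h import *
P={k:px(150+(x-2)/5,140+(y-2)/5,z) for k,(x,y,z) in dict(TL=(212,213,.012),TR=(515,217,.012),BR=(515,378,.012),BL=(205,373,.012),tab=(370,452,.09),pin=(360,240,.062),sample=(292,286,.034),tip=(462,108,.155),red=(678,243,.047),blue=(216,121,.047),can=(363,85,.067),pot=(73,350,.043),blk=(762,410,.018),brown=(515,103,.018),yel=(254,495,.018),trayTL=(375,512,.02)).items()}
for k in P: print(k,P[k].round(4))
c=(P['TL']+P['TR']+P['BR']+P['BL'])/4
yd=(P['TL']+P['BL']-P['TR']-P['BR'])[:2];yd/=np.linalg.norm(yd);xd=np.array([yd[1],-yd[0]])
print('L',np.linalg.norm(P['TL']-P['TR']),np.linalg.norm(P['BL']-P['BR']),np.linalg.norm(P['TL']-P['BL']),np.linalg.norm(P['TR']-P['BR']))
piv=c[:2]-.037*yd; print('yaw',np.degrees(np.arctan2(-yd[0],yd[1])),'piv',piv,'nest',piv+.068*yd,'pin',piv+.0175*xd+.034*yd)
t=P['tab'][:2]-piv; print('tab r',np.linalg.norm(t),'swing',np.arctan2(-(t@xd),t@yd))
l=P['tip'][:2]-piv; print('tip',np.linalg.norm(l),np.arctan2(l@xd,-(l@yd)))
E
```

```text
TL [0.6272 0.2321 0.012 ]
TR [0.6289 0.0817 0.012 ]
BR [0.5485 0.0797 0.012 ]
BL [0.5472 0.2311 0.012 ]
tab [0.5033 0.143  0.09  ]
pin [0.605  0.1538 0.062 ]
sample [0.5874 0.188  0.034 ]
tip [0.644  0.1047 0.155 ]
red [0.6104 0.0037 0.047 ]
blue [0.665  0.2269 0.047 ]
can [0.6789 0.1549 0.067 ]
pot [0.5524 0.2891 0.043 ]
blk [ 0.5351 -0.0399  0.018 ]
brown [0.6858 0.0831 0.018 ]
yel [0.4881 0.2033 0.018 ]
trayTL [0.4814 0.1449 0.02  ]
L 0.15040807097968345 0.151383597881453 0.08004024362717671 0.08040553147720593
yaw 0.5710348406036376 piv [0.58833845 0.11915146] nest [0.58766074 0.18714808] pin [0.60549872 0.15332418]
tab r 0.08834393053014196 swing 1.2872513137968868
tip 0.05754604193627587 1.3068010155036627
```

Emit:
servo_tool --pt "0.35 1.15 0 0 0" --pt "0.7 2.3 0 0 0" --pt "1.05 3.45 0 0 0" --pt "1.4 4.6 0 0 0" --pt "1.75 5.75 0 0 0"

```text
time_s: 0.52
tcp_pos: [0.28, -0.4078, 0.239]
ee_rot: [[-0.932, -0.364, -0.001], [-0.364, 0.932, 0.001], [0.0, 0.001, -1.0]]
wrist_force: [0.6, -0.5, 0.6]
gripper_width: 0.704
gripper_force: 0.0
```

Emit:
servo_tool --pt "0.35 1.15 0 0.1 0" --pt "0.7 2.3 0 0.2 0" --pt "1.05 3.45 0 0.3 0" --pt "1.4 4.6 0 0.4 0" --pt "1.75 5.75 0 0.5 0"

```text
time_s: 0.93
tcp_pos: [0.3324, -0.2353, 0.2394]
ee_rot: [[-0.639, -0.769, -0.0], [-0.769, 0.639, 0.0], [-0.0, 0.0, -1.0]]
wrist_force: [2.1, -0.3, -0.4]
gripper_width: 0.325
gripper_force: 0.0
```

Emit:
servo_tool --pt "0.3 1.1 0 0 0" --pt "0.6 2.2 0 0 0" --pt "0.9 3.3 0 0 0" --pt "1.2 4.4 0 0 0" --pt "1.5 5.5 0 0 0"

```text
time_s: 1.35
tcp_pos: [0.3773, -0.0704, 0.2395]
ee_rot: [[-0.643, -0.766, 0.0], [-0.766, 0.643, 0.0], [-0.0, 0.0, -1.0]]
wrist_force: [0.4, 0.6, 0.1]
gripper_width: 0.019
gripper_force: 0.0
```

Emit:
servo_tool --pt "0.8 1.0 0 0 0" --pt "1.6 2.0 0 0 0" --pt "2.4 3.0 0 0 0" --pt "3.2 4.1 0 0 0" --pt "4.0 5.2 0 0 0"

```text
time_s: 1.77
tcp_pos: [0.4981, 0.0857, 0.2393]
ee_rot: [[-0.642, -0.766, -0.001], [-0.766, 0.642, -0.0], [0.0, 0.0, -1.0]]
wrist_force: [0.8, -1.2, -0.2]
gripper_width: 0.005
gripper_force: 0.0
```

Emit:
servo_tool --pt "0 0 -1 0 0" --pt "0 0 -2 0 0" --pt "0 0 -3.0 0 0" --pt "0 0 -4.2 0 0" --pt "0 0 -5.3 0 0"

```text
time_s: 2.18
tcp_pos: [0.4972, 0.0839, 0.0789]
ee_rot: [[-0.643, -0.766, -0.0], [-0.766, 0.643, 0.0], [0.0, 0.0, -1.0]]
wrist_force: [-0.1, 0.1, -0.5]
gripper_width: 0.004
gripper_force: 0.0
```

```bash
python3 - <<'E'
from station import r
import cv2,numpy as np
a=r.capture("top")["pixels"][140:260,150:310,::-1];b=r.capture("scene")["pixels"][135:295,165:325,::-1]
a=cv2.resize(a,(480,360),interpolation=2);b=cv2.resize(b,(320,320),interpolation=2)
o=np.zeros((360,800,3),np.uint8);o[:,:480]=a;o[:320,480:]=b;cv2.imwrite("pics/m1.png",o);print(r.sense()["tcp_pos"])
from math import *
for th in np.arange(1.3,-.01,-.13):
    s=np.array([-sin(th),cos(th)]);n=np.array([cos(th),sin(th)])
    sup=.015*abs(cos(th-radians(140)))+.0095*abs(cos(th-radians(50)))
    print(round(th,2),(np.array([.588,.119])+.08*s-n*(.012+sup)).round(4))
E
```

```text
[0.49353843 0.0821689  0.07555327]
1.3 [0.5037 0.1145]
1.17 [0.5044 0.1268]
1.04 [0.5069 0.1389]
0.91 [0.5113 0.1507]
0.78 [0.5155 0.1598]
0.65 [0.52   0.1678]
0.52 [0.5256 0.1755]
0.39 [0.5323 0.1826]
0.26 [0.54  0.189]
0.13 [0.5487 0.1945]
-0.0 [0.5584 0.199 ]
```

View pics/m1.png

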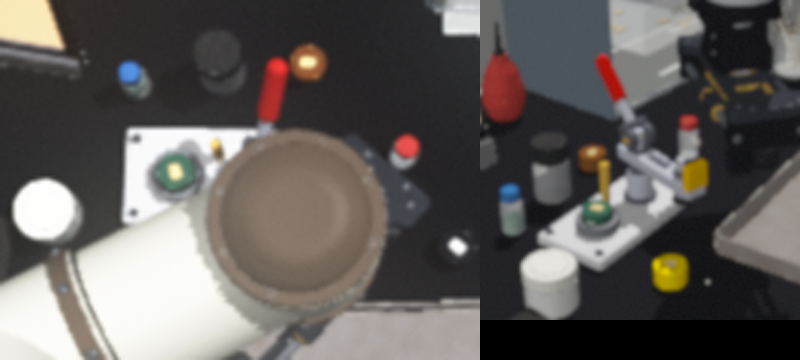

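The strap and lever have not moved, and the fingers stand beside the tab on its -y side. I'll push along the arc.

Emit:
servo_tool --pt "0.1 0.4 0 0 0" --pt "0.2 0.8 0 0 0" --pt "0.25 1.1 0 0 0" --pt "0.28 1.4 0 0 0" --pt "0.33 1.8 0 0 0"

```text
time_s: 2.7
tcp_pos: [0.5095, 0.1391, 0.0825]
ee_rot: [[-0.642, -0.767, 0.005], [-0.767, 0.642, 0.001], [-0.004, -0.003, -1.0]]
wrist_force: [0.3, -3.3, 2.7]
gripper_width: 0.005
gripper_force: 1.5
```

Emit:
servo_tool --pt "0.07 0.2 0 0 0" --pt "0.15 0.4 0 0 0" --pt "0.29 0.7 0 0 0" --pt "0.44 0.96 0 0 0" --pt "0.62 1.22 0 0 0"

```text
time_s: 3.12
tcp_pos: [0.5257, 0.1748, 0.0804]
ee_rot: [[-0.643, -0.766, -0.002], [-0.766, 0.643, -0.001], [0.002, 0.001, -1.0]]
wrist_force: [-0.7, -3.3, 0.7]
gripper_width: 0.0
gripper_force: 1.5
```

Emit:
servo_tool --pt "0.12 0.12 0 0 0" --pt "0.23 0.24 0 0 0" --pt "0.36 0.35 0 0 0" --pt "0.48 0.45 0 0 0" --pt "0.62 0.54 0 0 0"

```text
time_s: 3.53
tcp_pos: [0.5447, 0.1908, 0.0802]
ee_rot: [[-0.643, -0.766, -0.001], [-0.766, 0.643, -0.0], [0.001, 0.001, -1.0]]
wrist_force: [-1.7, -2.8, 0.4]
gripper_width: 0.006
gripper_force: 1.3
```

Emit:
servo_tool --pt "0.15 0.1 0 0 0" --pt "0.3 0.15 0 0 0" --pt "0.4 0.18 0 0 0" --pt "0.47 0.18 0 0 0" --pt "0.47 0.18 0 0 0"

```text
time_s: 3.95
tcp_pos: [0.5594, 0.1966, 0.0805]
ee_rot: [[-0.643, -0.766, 0.001], [-0.766, 0.643, 0.001], [-0.001, -0.0, -1.0]]
wrist_force: [-1.2, 0.8, -0.7]
gripper_width: 0.005
gripper_force: 0.9
```

Emit:
servo_tool --pt "0.05 0 0 0 0" --pt "0.1 0 0 0 0" --pt "0.1 0 0 0 0" --pt "0.1 0 0 0 0" --pt "0.1 0 0 0 0"

```text
time_s: 4.37
tcp_pos: [0.562, 0.1965, 0.0806]
ee_rot: [[-0.643, -0.766, 0.001], [-0.766, 0.643, 0.001], [-0.001, -0.0, -1.0]]
wrist_force: [-2.8, 0.8, -1.3]
gripper_width: 0.008
gripper_force: 1.1
```

Emit:
servo_tool --pt "0.04 0 0 0 0" --pt "0.08 0 0 0 0" --pt "0.12 0 0 0 0" --pt "0.15 0 0 0 0" --pt "0.15 0 0 0 0"

```text
time_s: 4.78
tcp_pos: [0.5639, 0.1965, 0.0802]
ee_rot: [[-0.643, -0.766, -0.005], [-0.766, 0.643, -0.001], [0.004, 0.004, -1.0]]
wrist_force: [-10.1, 4.9, 2.7]
gripper_width: 0.004
gripper_force: 5.0
```

The force rose to 10 N, so the strap is against the stop. I'll back off, rise and look.

Emit:
servo_tool --pt "-0.5 0 0 0 0" --pt "-1.2 0 0 0 0" --pt "-1.5 0 1.0 0 0" --pt "-1.8 0 2.3 0 0" --pt "-2 -0.0 3.6 0 0"

```text
time_s: 5.2
tcp_pos: [0.5064, 0.1959, 0.19]
ee_rot: [[-0.642, -0.767, 0.001], [-0.767, 0.642, -0.001], [0.0, -0.001, -1.0]]
wrist_force: [0.8, 0.1, 1.1]
gripper_width: 0.004
gripper_force: 0.0
```

Emit:
servo_tool --pt "-0.7 -0.7 0.8 0 0" --pt "-1.0 -1.8 1.6 0 0" --pt "-1.4 -3 2.0 0 0" --pt "-1.5 -4.2 2.0 0 0" --pt "-1.5 -5.4 2.0 0 0"

```text
time_s: 5.62
tcp_pos: [0.462, 0.0329, 0.2513]
ee_rot: [[-0.641, -0.767, 0.007], [-0.767, 0.641, 0.002], [-0.006, -0.004, -1.0]]
wrist_force: [0.9, -0.2, 0.5]
gripper_width: 0.005
gripper_force: 0.0
```

```bash
python3 - <<'E'
from station import r
import cv2,numpy as np
a=r.capture("top")["pixels"][140:260,150:310,::-1];b=r.capture("scene")["pixels"][135:295,165:325,::-1]
a=cv2.resize(a,(480,360),interpolation=2);b=cv2.resize(b,(320,320),interpolation=2)
o=np.zeros((360,800,3),np.uint8);o[:,:480]=a;o[:320,480:]=b;cv2.imwrite("pics/m2.png",o);print(r.sense()["tcp_pos"])
E
```

```text
[0.46173628 0.03052158 0.25023966]
```

View pics/m2.png

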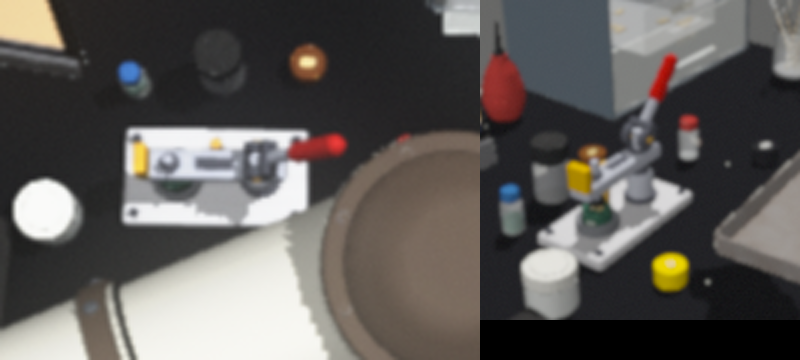

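The strap lies along the plate over the sample (tab at (140,158) in the crop), the lever is still up pointing -y (grip tip at (335,145)), and the bystanders have not moved. Next I move above the grip and turn the tool so the finger block lies across it.

Emit:
servo_tool --pt "0.7 0.3 0 0.1 0" --pt "1.5 0.7 0 0.2 0" --pt "2.4 1.1 0 0.3 0" --pt "3.3 1.5 0 0.4 0" --pt "4.2 1.95 0 0.5 0"

```text
time_s: 6.13
tcp_pos: [0.5897, 0.0932, 0.2494]
ee_rot: [[-0.192, -0.981, 0.003], [-0.981, 0.192, 0.0], [-0.001, -0.003, -1.0]]
wrist_force: [0.6, -0.4, 0.5]
gripper_width: -0.0
gripper_force: 0.0
```

Emit:
servo_tool --pt "0 0 -0.5 0.1 0" --pt "0 0 -1.2 0.2 0" --pt "0 0 -1.9 0.2 0" --pt "0 0 -2.4 0.2 0" --pt "0 0 -2.4 0.2 0"

```text
time_s: 6.55
tcp_pos: [0.5864, 0.0924, 0.1733]
ee_rot: [[0.002, -1.0, -0.005], [-1.0, -0.002, -0.002], [0.002, 0.005, -1.0]]
wrist_force: [-0.7, -0.2, -0.8]
gripper_width: 0.006
gripper_force: 0.0
```

Emit:
servo_tool --pt "0 -0.05 -0.3 0 0" --pt "0 -0.1 -0.55 0 0" --pt "0 -0.25 -0.7 0 0" --pt "0 -0.4 -0.85 0 0" --pt "0 -0.55 -1.0 0 0"

```text
time_s: 6.97
tcp_pos: [0.5882, 0.0762, 0.1473]
ee_rot: [[0.002, -1.0, 0.003], [-1.0, -0.002, 0.001], [-0.001, -0.003, -1.0]]
wrist_force: [-0.7, 2.0, 1.5]
gripper_width: 0.004
gripper_force: 1.4
```

Emit:
servo_tool --pt "0 -0.17 -0.18 0 0" --pt "0 -0.28 -0.36 0 0" --pt "0 -0.4 -0.55 0 0" --pt "0 -0.48 -0.75 0 0" --pt "0 -0.55 -0.95 0 0"

```text
time_s: 7.38
tcp_pos: [0.588, 0.0594, 0.1179]
ee_rot: [[0.002, -1.0, 0.002], [-1.0, -0.002, 0.0], [-0.0, -0.002, -1.0]]
wrist_force: [2.1, 2.6, 2.4]
gripper_width: 0.006
gripper_force: 1.5
```

Emit:
servo_tool --pt "0 -0.06 -0.1 0 0" --pt "0 -0.1 -0.2 0 0" --pt "0 -0.15 -0.3 0 0" --pt "0 -0.18 -0.38 0 0" --pt "0 -0.18 -0.38 0 0"

```text
time_s: 7.8
tcp_pos: [0.5873, 0.0544, 0.1071]
ee_rot: [[0.002, -1.0, -0.0], [-1.0, -0.002, 0.0], [-0.0, 0.0, -1.0]]
wrist_force: [-1.3, 2.0, 5.6]
gripper_width: 0.005
gripper_force: 2.3
```

Contact has tracked the arc. I'll press a little further, until the force rises at the stop.

Emit:
servo_tool --pt "0 -0.05 -0.04 0 0" --pt "0 -0.1 -0.08 0 0" --pt "0 -0.1 -0.1 0 0" --pt "0 -0.1 -0.12 0 0" --pt "0 -0.1 -0.12 0 0"

```text
time_s: 8.22
tcp_pos: [0.5882, 0.0532, 0.1064]
ee_rot: [[0.004, -1.0, 0.004], [-1.0, -0.004, 0.002], [-0.002, -0.004, -1.0]]
wrist_force: [-5.1, 7.7, 17.3]
gripper_width: 0.007
gripper_force: 8.6
```

The force is 17 N, so the lever is at its stop. I'll retract and look.

Emit:
servo_tool --pt "0 0 0.7 0 0" --pt "0 0 1.8 0 0" --pt "0 0 3.0 0 0" --pt "0 0 4.2 0 0" --pt "0 0 5.0 0 0"

```text
time_s: 8.63
tcp_pos: [0.5873, 0.0506, 0.256]
ee_rot: [[0.002, -1.0, 0.002], [-1.0, -0.002, -0.001], [0.001, -0.002, -1.0]]
wrist_force: [0.4, 0.4, 1.0]
gripper_width: 0.009
gripper_force: 0.0
```

Emit:
servo_tool --pt "-1 -0.7 0 0 0" --pt "-2 -1.4 0 0 0" --pt "-3 -2.2 0 0 0" --pt "-4 -3.0 0 0 0" --pt "-5 -3.8 0 0 0"

```text
time_s: 9.05
tcp_pos: [0.4344, -0.0641, 0.252]
ee_rot: [[0.002, -1.0, -0.004], [-1.0, -0.002, -0.001], [0.001, 0.004, -1.0]]
wrist_force: [0.4, -0.7, -0.2]
gripper_width: 0.005
gripper_force: 0.0
```

```bash
python3 - <<'E'
from station import r
import cv2,numpy as np
a=r.capture("top")["pixels"][140:260,150:310,::-1];b=r.capture("scene")["pixels"][135:295,165:325,::-1]
a=cv2.resize(a,(480,360),interpolation=2);b=cv2.resize(b,(320,320),interpolation=2)
o=np.zeros((360,800,3),np.uint8);o[:,:480]=a;o[:320,480:]=b;cv2.imwrite("pics/m3.png",o);s=r.sense();print(s["tcp_pos"],s["wrist_force"])
E
```

```text
[ 0.43171596 -0.06545833  0.25221806] [0.07826455 0.209136   0.69406847]
```

View pics/m3.png

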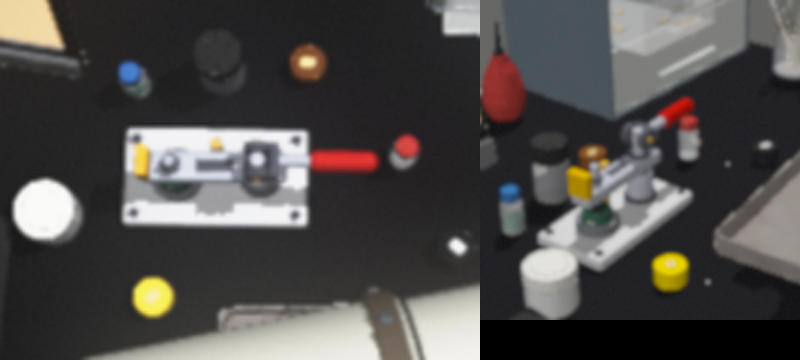

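The lever now lies level, with its tip at (375,160). The strap is over the sample and the bystanders have not moved. The fingertip height at the stop, 0.089 m, matches a lever that is fully down (top of grip at 0.090 m).

```bash
python3 -c "
from station import r
print(r.finish_job())"
```

```text
the job is handed in; nothing more can be done
None
```

I pushed the strap onto its stop pin, then pushed the cam lever fully down; the arm finished clear with the bystanders unmoved, and the job is handed in (no verdict was returned, and the foot's force on the sample could not be measured directly).

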